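Glaze thickness reading on the covered sample tile

TASK

A small yellow pail is standing on the glaze sample tile that has to be measured: hang the pail by its bail on the hook stand and let go of it, then take the orange probe out of its holder and hold it upright with its brass tip inside the ring on the tile that the pail was standing on. Press lightly, so that the sprung tip is pushed in about halfway and never all the way, and finish while still holding the probe there. Do not touch the other sample tiles with the probe, and leave the jars, bowl, mug and tools where they are.

Things in the scene. Friction and masses are not known exactly. Their poses are not given: they have to be found in the camera images.
- basket: small yellow pail, 0.18 kg, 62 mm tall, 62 mm wide at base, 76 at rim, with a rigid steel bail (9 mm round bar) in its y-z plane: legs up from the rim to shoulders at y = +-47, z = 122 mm, top bar rising to its apex at y = 0, z = 130 (centreline). Starts on the tile to be measured. Origin: centre of underside; z up. Pinch the top bar across x, e.g. 30 mm beside the apex
- basket_bail (a point): apex of the pail's bail, on the bar's centreline, 130 mm above the pail's underside
- hookstand: fixed stand: wooden base 160 x 100 x 12 mm, dark post (16 mm thick, 80 mm to +x of origin), and a flat bar hook 16 mm wide, 10 thick, from the post along -x to x = -41 mm, top face z = 210, ending in an upturned tip 10 mm thick (to x = -51), top z = 224. Origin: on the table under mid-hook; z up. The pail comes from the -x side, its x along the stand's x, the tip passing under the bail, then down
- hook_rest (a point): middle of the hook bar's straight run, on its top surface, 210 mm above the table; axes as the stand's. A bail hanging here has its centreline about 6 mm above this point. Hanging within 40 mm of it is fine
- holder: fixed grey block 80 x 80 x 75 mm with an upright through hole (25 mm) in its middle, in which the probe stands. Origin: centre of its underside
- probe: thickness probe, 0.14 kg, upright in the holder, its collar on the holder's top. Origin: lower end of steel nose (30 mm above the table at start), z along its axis to the cap. Nose 20 mm thick, z 0 to 45 mm; black collar 38 mm thick to 53; orange round grip 28 mm thick to 146; black cap to 156. A brass tip 8 mm thick sticks out 14 mm below. Grip the orange part; lift 65 mm to clear
- probe_point (a point): end of the probe's brass tip, 14 mm below the probe's origin on its axis when the tip is free
- probe_tip (a joint): how far the sprung brass tip is pushed into the nose, m: 0 free, 0.010 fully in (hard stop). Spring: about 1 N to start moving, 2.5 N half way, 4 N fully in; beyond that the push is rigid
- tile_marked: the blue sample tile to be measured, under the pail at the start: 85 x 85 x 8 mm, fixed on the plywood board (12 mm thick), so its top face is level at z = 20 mm. It may lie in any of the three front-row places. Origin: centre of its underside; z up
- tile_marked_spot (a point): centre of the marked ring on that tile's top face: a white dot 20 mm across with a black rim 25 mm across, 18 mm to -x of the tile's middle (partly or wholly hidden below the pail at the start)
- tile_b: pink sample tile of the same size with the same mark, not to be touched with the probe
- tile_c: green sample tile of the same size with the same mark, not to be touched with the probe
- jar_green: glaze jar with green lid, 60 mm wide, 95 mm tall; leave alone. Origin: centre of underside
- jar_blue: glaze jar with blue lid, 56 mm wide, 85 mm tall; leave alone. Origin: centre of underside
- bowl: blue bowl, 110 mm wide, 45 mm tall; leave alone. Origin: centre of underside
- mug: terracotta mug, 76 mm wide, 85 mm tall; leave alone. Origin: centre of underside
- brush: paint brush lying on the table; leave alone. Origin: about its middle, underside
- spatula: spatula lying on the table; leave alone. Origin: about its middle, underside

How it is judged:
By the outcome, as a careful person would: the job done as asked, in the order asked, and still so for the second after the job is handed in, while the arm keeps its last pose, push and grip.
It also fails if it takes over 61 s, if anything falls off the work surface, if the arm or the gripper's body presses on something with over 40 N, if the wrist force passes 120 N, or if a joint passes its speed limit or range.

ROBOT

A 7-joint arm with a two-finger parallel gripper is mounted at the origin on the work surface. World frame = base frame: x ahead of the robot, y to its left, z up, the work surface at z = 0. Lengths are in m, angles in rad, forces in N, time in s.
With the tool pointing down it reaches from about 0.35 to 0.9 m from the base axis. Payload 7.2 kg.
Tool frame: the origin (TCP) lies at the very end of the fingers, on their centre line; the grasp point (between the pads) lies 19 mm behind it; z points along the fingers, y is the line along which they close (so a half turn about z gives the same grasp; the last joint's range is limited). The gripper opens to 85 mm and grips with 20 to 120 N. Pads are 22 mm wide; open, the fingers measure 114 mm over their backs; the gripper's body (76 mm by 85 mm) begins 54 mm behind the grasp point. The pads swing forward as they close: fully open they stand 13 mm farther back than shut.
Start: joints at [1.156, 0.411, -0.013, 1.596, 0.006, 1.134, -0.082], TCP at [0.212, -0.588, 0.231] pointing down, gripper open.
Joint ranges: [-2.95, 2.95], [-0.29, 1.99], [-1.47, 1.44], [0.14, 2.54], [-1.03, 4.17], [0.13, 1.85], [-2.86, 2.86]. Speed limits (rad/s): [2.39, 2.39, 3.01, 3.01, 3.14, 3.14, 3.14].

INTERFACE

Orientations are given as a 3x3 rotation matrix whose columns are the frame's x, y, z axes.
In Python, from rig import telemetry, capture, camera_model, ctrl gives the robot as it stands. The module is installed in compiled form; this text tells all that it offers.
- The arm moves only by the tool arm_command, never from a script. Its argument "series" is one flat list of numbers, 7 for each row, row after row: the shift along the tool's x, y, z in mm, then the turn, a rotation vector about the tool's x, y, z in degrees, then the finger opening in mm, from 0 to 85.4. In form: [tx, ty, tz, rx, ry, rz, gripper, tx, ty, tz, rx, ry, rz, gripper, ...]. A call has 1 to 10 rows; each row is the pose to reach, as a shift and turn from the pose commanded when the call began, along the tool's axes at that moment; what a row does not reach only later rows make up. A row lasts 1/10 s, in which the tool goes at most 50 mm and 8.59 degrees, less where a joint would pass 70% of its speed; a pose out of reach is approached as far as the arm can. A call with a gripper value outside its range is refused whole. The fingers move at their own pace and stop on an object; the grip force is fixed at half the most. Time passes only in rows, so rows that repeat a pose let the fingers close. It gives the time, the measured TCP pose, the force, the opening and the grip force at its end, in the units of the state.
- telemetry.get_state(): the state, without advancing time (a new reading comes with each control period).
- capture(name): name is "side" or "top"; returns the picture (420x560x3 uint8, red, green, blue); there is no depth.
- camera_model(name): a dict with "fx", "fy", "cx", "cy" (pixels), "rvec" (rotation vector, rad) and "tvec" (3), from world to camera coordinates, as OpenCV has them. Camera axes: x right, y down, z forward; pixel columns grow to the right and rows downward; lengths in m; the calibration is good to about 2 mm. A picture is of the moment at which its call begins. camera_model takes no time and is no camera call.
- ctrl.hand_in(): hands the job in; it is judged then, once.
The state is a dict: "time": time; "qpos": joint angles; "joint_vel": joint speeds; "joint_torque": joint torques, N m; "tcp_pos": TCP position; "ee_rot": TCP orientation; "ft_force": force on the tool from outside, world axes, zero at the start; "wrist_torque": the same for the moment, N m; "gripper_width": opening from 0.0 (shut) to 1.0 (fully open); "finger_force": force on a finger pad.
Only numpy, scipy, OpenCV 4.12 (cv2) and the standard library are available. Lean on these libraries where they do the work, as an engineer would, in place of code of your own. Each camera call takes 0.05 s, during which the arm holds its last target. There are 200 camera calls.

## Working session

There is one attempt and no reset: what is moved stays moved. The work goes in short steps, Python scripts to look and compute and a tool call to move; the robot and the scene stay as the last step left them, time stands still between calls to the robot, and variables do not carry over. Pictures are saved under pics/ and viewed, at most 10 in all, crops included, and the job is handed in when it is done.

Besides the shell and the picture viewer there is one more tool, called as name(argument=value, ...), one argument or row to a line, values as JSON. arm_command: Moves the arm, as the interface text tells. Its arguments: {"type":"object","properties":{"series":{"type":"array","items":{"type":"number"}}},"required":["series"]}

```bash
mkdir -p pics; cat > h.py <<'E'
import numpy as np, cv2
from rig import telemetry, capture, camera_model, ctrl
def snap(n,f):
    im=capture(n); cv2.imwrite(f'pics/{f}.png',cv2.cvtColor(im,cv2.COLOR_RGB2BGR)); return im
def cam(n):
    m=camera_model(n); R=cv2.Rodrigues(np.array(m['rvec'],float))[0]; return m,R,np.array(m['tvec'],float).ravel()
def ray(n,u,v):
    m,R,t=cam(n); d=R.T@np.array([(u-m['cx'])/m['fx'],(v-m['cy'])/m['fy'],1]); return -R.T@t,d/np.linalg.norm(d)
def onz(n,u,v,z):
    o,d=ray(n,u,v); return o+d*(z-o[2])/d[2]
def proj(n,p):
    m,R,t=cam(n); c=R@np.array(p,float)+t; return c[0]/c[2]*m['fx']+m['cx'],c[1]/c[2]*m['fy']+m['cy']
def tri(n1,p1,n2,p2):
    o1,d1=ray(n1,*p1);o2,d2=ray(n2,*p2)
    s=np.linalg.lstsq(np.c_[d1,-d2],o2-o1,rcond=None)[0]
    a,b=o1+s[0]*d1,o2+s[1]*d2; return (a+b)/2,np.linalg.norm(a-b)
E
python3 - <<'E'
from h import *
a=snap('top','t0');b=snap('side','s0')
for n in('top','side'): print(n,ray(n,280,210),onz(n,280,210,0))
s=telemetry.get_state();print(s['tcp_pos'],s['ee_rot'],s['time'],s['ft_force'])
E
```

```text
top (array([0.27843255, 0.00347565, 1.46157358]), array([ 0.21927218,  0.0028698 , -0.97565951])) [0.60691029 0.00777472 0.        ]
side (array([0.34305424, 1.13637454, 1.11682697]), array([ 0.1148853 , -0.74853467, -0.65306754])) [ 0.53952244 -0.14371314  0.        ]
[ 0.21226969 -0.58737674  0.23053452] [[ 9.40437896e-01  3.39965015e-01 -5.93852848e-04]
 [ 3.39965516e-01 -9.40436975e-01  1.32046562e-03]
 [-1.09569061e-04 -1.44370540e-03 -9.99998952e-01]] 0.1 [ 0.86034201  0.3175595  -0.31478154]
```

View pics/t0.png

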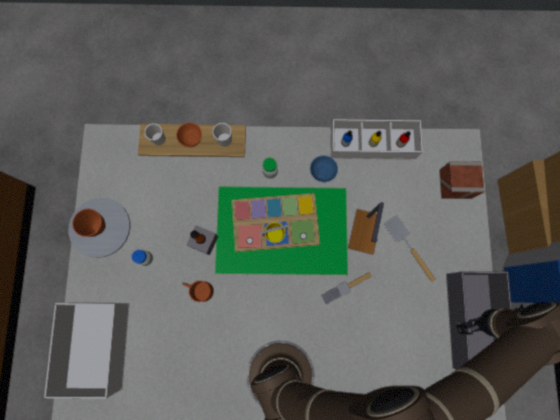

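View pics/s0.png

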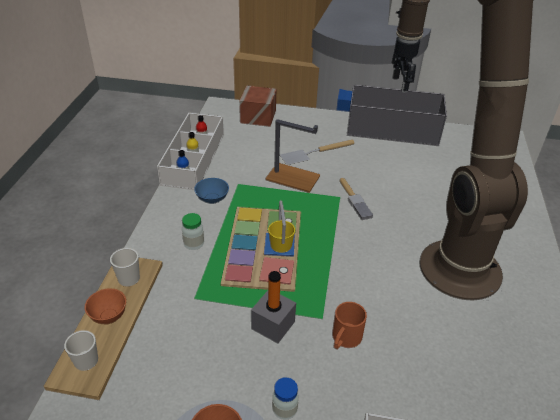

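The top view shows the pail at about (275,234), the hook stand at (367,230) and the holder at (201,240). The side view shows the pail at (283,235), the hook from (279,123) to (316,129) and the probe at (274,290). I'll enlarge both areas.

```bash
python3 - <<'E'
import cv2,numpy as np
t=cv2.imread('pics/t0.png');s=cv2.imread('pics/s0.png')
a=cv2.resize(t[190:270,180:400],None,fx=3.6,fy=3.6,interpolation=cv2.INTER_CUBIC)
cv2.imwrite('pics/tc.png',a)
b=cv2.resize(s[110:350,220:360],None,fx=2.5,fy=2.5,interpolation=cv2.INTER_CUBIC)
b2=cv2.resize(s[190:270,230:330],None,fx=4,fy=4,interpolation=cv2.INTER_CUBIC)
c=np.zeros((600,760,3),np.uint8);c[:600,:350]=b;c[:320,355:755]=b2
cv2.imwrite('pics/sc.png',c)
E
```

```text
(no output)
```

View pics/tc.png

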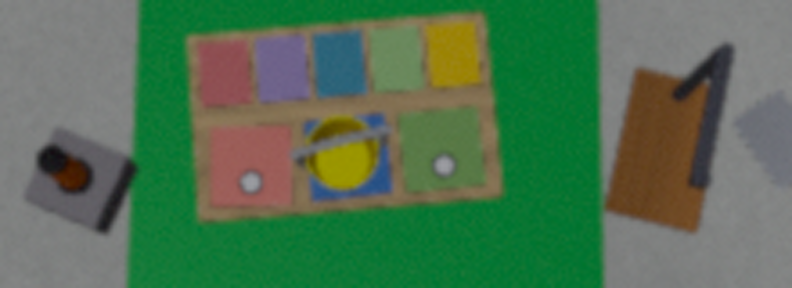

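View pics/sc.png

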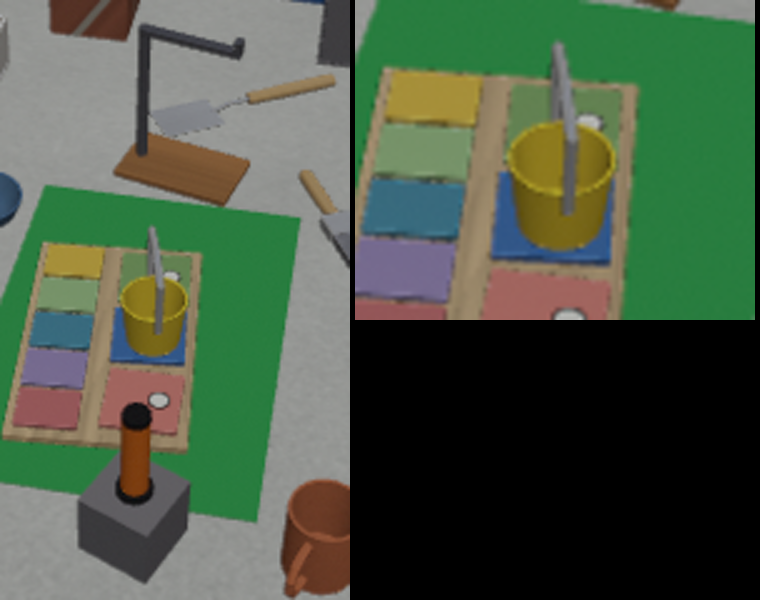

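The top crop shows the bail running from (300,155) to (387,130), ring dots on pink at (250,182) and on green at (444,165), and the hook from the post at (727,48) to the tip at (680,97). The side crop shows the hook tip at (239,45), the post top at (148,27) and the cap at (136,415).

```bash
python3 - <<'E'
from h import *
np.set_printoptions(precision=4,suppress=True)
T=lambda u,v:((u+.5)/3.6+180-.5,(v+.5)/3.6+190-.5)
S=lambda u,v:((u+.5)/2.5+220-.5,(v+.5)/2.5+110-.5)
S4=lambda u,v:((u-355+.5)/4+230-.5,(v+.5)/4+190-.5)
def deg(v): return np.degrees(np.arctan2(v[1],v[0]))
t=cv2.imread('pics/t0.png');s=cv2.imread('pics/s0.png')
def blob(im,lo,hi,win):
    h=cv2.cvtColor(im,cv2.COLOR_BGR2HSV);m=cv2.inRange(h,lo,hi);k=np.zeros_like(m);u0,v0,u1,v1=win;k[v0:v1,u0:u1]=1;m=m*k
    c=max(cv2.findContours(m,cv2.RETR_EXTERNAL,cv2.CHAIN_APPROX_NONE)[0],key=cv2.contourArea);return c
# dots
for nm,w in(('pink',(240,233,258,248)),('green',(296,228,311,244))):
    g=t[w[1]:w[3],w[0]:w[2]].min(2).astype(float);g=np.clip(g-130,0,None);yy,xx=np.mgrid[w[1]:w[3],w[0]:w[2]]
    p=onz('top',(g*xx).sum()/g.sum(),(g*yy).sum()/g.sum(),.02);print(nm,p)
# board corners
C=[onz('top',*T(*p),.012) for p in((189,35),(484,12),(503,197),(199,221))]
print('board x dir',deg(C[0]-C[3]),deg(C[1]-C[2]),'ydir-90',deg(C[0]-C[1])-90,deg(C[3]-C[2])-90,np.mean(C,0))
# pail
c=blob(t,(22,120,60),(34,255,255),(258,218,295,248));(e,ax,an)=cv2.fitEllipse(cv2.convexHull(c));print('pail ell',e,ax,an,onz('top',*e,.082),onz('top',*e,.05))
sh=[onz('top',*T(*p),.142) for p in((298,156),(388,130))];print('shoulders',sh,np.mean(sh,0),'x dir',deg(sh[0]-sh[1])-90, np.linalg.norm(sh[0]-sh[1]))
print('tri sh',tri('top',T(388,130),'side',S4(558,45)),tri('top',T(298,156),'side',S4(569,135)))
# hook
B=[onz('top',*T(*p),.012) for p in((640,70),(607,210),(698,232))];print('base',B,'x dir',deg(B[0]-B[1]),'y->x',deg(B[1]-B[2])-90,np.linalg.norm(B[0]-B[1]),np.linalg.norm(B[2]-B[1]), 'ctr',(B[0]+B[2])/2)
tip=tri('top',T(679,97),'side',S(239,42));post=tri('top',T(729,47),'side',S(148,26));print('tip',tip,'post',post,'posttop/hook dir',deg(post[0]-tip[0]))
# holder
c=blob(s,(0,0,0),(1,1,1),(0,0,1,1)) if 0 else None
H=[onz('top',*T(*p),.075) for p in((62,127),(135,160),(101,232),(26,198))];print('holder',np.mean(H,0),[deg(H[i]-H[(i+1)%4]) for i in range(4)],[np.linalg.norm(H[i]-H[(i+1)%4]) for i in range(4)])
print('cap',tri('top',T(52,160),'side',S(137,410)), tri('top',T(70,177),'side',S(134,490)))
print('green mat etc',onz('top',178,233,.0))
E
```

```text
pink [0.4842 0.1218 0.02  ]
green [ 0.5047 -0.0798  0.02  ]
board x dir 4.981202453861062 5.446156741159353 ydir-90 5.324478223325954 5.197034232489671 [0.5586 0.0255 0.012 ]
pail ell (274.8443603515625, 235.2891845703125) (12.323081970214844, 21.63268280029297) 73.53633880615234 [0.4947 0.025  0.082 ] [0.4997 0.0255 0.05  ]
shoulders [array([0.4929, 0.0672, 0.142 ]), array([ 0.5193, -0.0191,  0.142 ])] [0.5061 0.0241 0.142 ] x dir 17.032210509577695 0.0901865299534091
tri sh (array([ 0.5197, -0.0191,  0.1423]), np.float64(0.0009446869898045784)) (array([0.4955, 0.0674, 0.1383]), np.float64(0.0039989329575644324))
base [array([ 0.6115, -0.2903,  0.012 ]), array([ 0.4604, -0.2519,  0.012 ]), array([ 0.4384, -0.3468,  0.012 ])] x dir -14.285317494029366 y->x -13.091700052616247 0.1558809233326881 0.09747516465459874 ctr [ 0.5249 -0.3186  0.012 ]
tip (array([ 0.496 , -0.2734,  0.2457]), np.float64(0.07345952348152866)) post (array([ 0.5855, -0.3337,  0.208 ]), np.float64(0.007588490789421927)) posttop/hook dir -33.97858407287959
holder [0.4778 0.2878 0.075 ] [np.float64(66.34901394146664), np.float64(-22.85650027952608), np.float64(-113.4896859066062), np.float64(156.08415373001873)] [np.float64(0.08205024425457935), np.float64(0.07932435565799767), np.float64(0.08351822822297615), np.float64(0.07955270141906037)]
cap (array([0.4799, 0.2928, 0.1859]), np.float64(0.0010468066086709274)) (array([0.4798, 0.2983, 0.0781]), np.float64(0.0009950088014787286))
green mat etc [0.5121 0.3965 0.    ]
```

```bash
python3 - <<'E'
from h import *
np.set_printoptions(precision=4,suppress=True)
T=lambda u,v:((u+.5)/3.6+180-.5,(v+.5)/3.6+190-.5)
S=lambda u,v:((u+.5)/2.5+220-.5,(v+.5)/2.5+110-.5)
deg=lambda v:np.degrees(np.arctan2(v[1],v[0]))
tip=tri('top',T(699,185),'side',S(239,42));post=tri('top',T(729,47),'side',S(148,26));print('tip',tip,'post',post,deg(post[0]-tip[0]))
hk=[onz('top',*T(*p),.21) for p in((692,186),(706,187),(733,47),(720,47))];print(hk,deg((hk[2]+hk[3])/2-(hk[0]+hk[1])/2))
for a in(-13.5,):
  for o in((.525,-.3186),):
    c=np.array([np.cos(np.radians(a)),np.sin(np.radians(a))]);o=np.array(o)
    for d,z in((.08,.012),(.08,.21),(.088,.21),(-.051,.224),(-.051,.2)):
        p=[*(o+c*d),z];u,v=proj('top',p);w,x=proj('side',p);print(d,z,'top crop',(u+.5-180)*3.6-.5,(v+.5-190)*3.6-.5,'side crop',(w-219.5)*2.5-.5,(x-109.5)*2.5-.5)
E
```

```text
tip (array([ 0.4602, -0.2989,  0.2203]), np.float64(0.00456178711591511)) post (array([ 0.5855, -0.3337,  0.208 ]), np.float64(0.007588490789421927)) -15.55266371669937
[array([ 0.4584, -0.2949,  0.21  ]), array([ 0.4577, -0.3076,  0.21  ]), array([ 0.5889, -0.3371,  0.21  ]), array([ 0.5888, -0.325 ,  0.21  ])] -12.850053917435046
0.08 0.012 top crop 684.060317481156 78.48596539438998 side crop 129.81942570006606 146.86031950088068
0.08 0.21 top crop 732.6113831879003 32.49898697795197 side crop 132.21034489041526 20.755490695970174
0.088 0.21 top crop 734.3037222685695 24.403832689629827 side crop 126.4496513342709 19.318300524158836
-0.051 0.224 top crop 708.1065297112532 165.3213020033467 side crop 229.55732309676773 35.14074953827209
-0.051 0.2 top crop 701.7137274886778 169.35406033201892 side crop 228.3442089283231 51.74629179334471
```

```bash
cat >> h.py <<'E'
from scipy.spatial.transform import Rotation as Ro
def go(p,yaw):
    "tool shift mm and turn deg to TCP p, tool down, tool y at world yaw (deg)"
    s=telemetry.get_state();R=np.array(s['ee_rot']);a=np.radians(yaw)
    y=np.array([np.cos(a),np.sin(a),0]);z=np.array([0,0,-1.]);Rt=np.c_[np.cross(y,z),y,z]
    print('go',np.round(R.T@(np.array(p)-s['tcp_pos'])*1000,1),np.round(Ro.from_matrix(R.T@Rt).as_rotvec(degrees=True),2))
def st():
    s=telemetry.get_state()
    for k in('time','qpos','tcp_pos','ft_force','gripper_width','finger_force'):print(k,np.round(s[k],4))
E
python3 -c "
from h import *
st();go((.4985,.053,.26),16.5)"
```

```text
time 0.1
qpos [ 1.1558  0.4118 -0.0128  1.597   0.0056  1.1343 -0.0822]
tcp_pos [ 0.2123 -0.5874  0.2305]
ft_force [ 0.8603  0.3176 -0.3148]
gripper_width 1.0024
finger_force 0.0
go [ 486.9 -505.   -28.8] [-7.000e-02 -6.000e-02 -8.663e+01]
```

arm_command(
  series=[0, 0, -50, 0, 0, 0, 85, 0, 0, -80, 0, 0, 0, 85, 0, -100, -80, 0, 0, -10, 85, 487, -505, -70, 0, 0, -86.6, 85, 487, -505, -70, 0, 0, -86.6, 85, 487, -505, -70, 0, 0, -86.6, 85, 487, -505, -70, 0, 0, -86.6, 85, 487, -505, -70, 0, 0, -86.6, 85, 487, -505, -70, 0, 0, -86.6, 85, 487, -505, -70, 0, 0, -86.6, 85],
)

```text
time: 1.1
tcp_pos: [0.355, -0.2272, 0.306]
ee_rot: [[0.018, 1.0, -0.0], [1.0, -0.018, -0.0], [-0.0, -0.0, -1.0]]
ft_force: [1.3, -0.2, -0.1]
gripper_width: 0.994
finger_force: 0.0
```

```bash
python3 -c "
from h import *
st();go((.4985,.053,.26),16.5)"
```

```text
time 1.1
qpos [ 0.8651  0.0151 -0.4107  1.9207  0.0069  1.2069  0.4339]
tcp_pos [ 0.355  -0.2272  0.306 ]
ft_force [ 1.2982 -0.1934 -0.1424]
gripper_width 0.9938
finger_force 0.0
go [282.8 138.4  45.8] [ -0.     0.02 -17.54]
```

arm_command(
  series=[283, 138, 40, 0, 0, -17.5, 85, 283, 138, 40, 0, 0, -17.5, 85, 283, 138, 40, 0, 0, -17.5, 85, 283, 138, 40, 0, 0, -17.5, 85, 283, 138, 40, 0, 0, -17.5, 85, 283, 138, 40, 0, 0, -17.5, 85, 283, 138, 40, 0, 0, -17.5, 85, 283, 138, 40, 0, 0, -17.5, 85, 283, 138, 40, 0, 0, -17.5, 85, 283, 138, 40, 0, 0, -17.5, 85],
)

```text
time: 2.1
tcp_pos: [0.4991, 0.049, 0.266]
ee_rot: [[-0.276, 0.961, -0.0], [0.961, 0.276, -0.001], [-0.001, -0.001, -1.0]]
ft_force: [-0.0, -0.2, -0.5]
gripper_width: 0.992
finger_force: 0.0
```

```bash
python3 -c "
from h import *
st();go((.4985,.053,.126),16.5)
a=snap('side','s1');b=snap('top','t1')
a=cv2.resize(a[130:290,210:350],None,fx=3,fy=3,interpolation=2);b=cv2.resize(b[195:265,220:320],None,fx=3.5,fy=3.5,interpolation=2)
c=np.zeros((480,780,3),np.uint8);c[:480,:420]=a;c[:245,425:775]=b;cv2.imwrite('pics/c1.png',c[:,:,::-1])"
```

```text
time 2.1
qpos [ 0.4024  0.2412 -0.7036  1.8066  0.1706  1.1556 -0.0765]
tcp_pos [0.4991 0.049  0.266 ]
ft_force [-0.0136 -0.1712 -0.5426]
gripper_width 0.9916
finger_force 0.0
go [  4.2   0.6 140. ] [-0.04  0.04 -0.48]
```

View pics/c1.png

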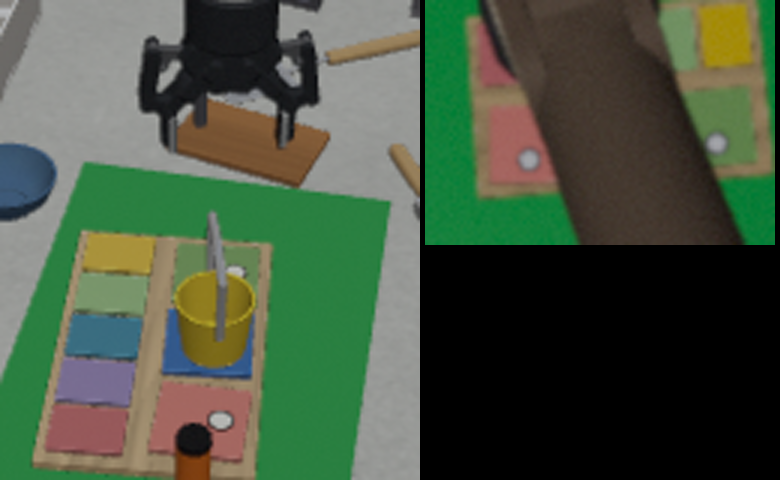

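The open fingers are at crop (165–295,150), above the pail, and straddle the bail line at (215,215–335). I'll descend and close.

arm_command(
  series=[4, 1, 40, 0, 0, -0.5, 85, 4, 1, 80, 0, 0, -0.5, 85, 4, 1, 110, 0, 0, -0.5, 85, 4, 1, 130, 0, 0, -0.5, 85, 4, 1, 139, 0, 0, -0.5, 85, 4, 1, 139, 0, 0, -0.5, 85, 4, 1, 139, 0, 0, -0.5, 40, 4, 1, 139, 0, 0, -0.5, 20, 4, 1, 139, 0, 0, -0.5, 10, 4, 1, 139, 0, 0, -0.5, 0],
)

```text
time: 3.2
tcp_pos: [0.4997, 0.0545, 0.1277]
ee_rot: [[-0.286, 0.958, 0.001], [0.958, 0.286, -0.0], [-0.001, 0.001, -1.0]]
ft_force: [-0.7, 0.6, -1.2]
gripper_width: 0.326
finger_force: 0.0
```

arm_command(
  series=[0, 0, 0, 0, 0, 0, 0, 0, 0, 0, 0, 0, 0, 0, 0, 0, 0, 0, 0, 0, 0, 0, 0, 0, 0, 0, 0, 0],
)

```text
time: 3.6
tcp_pos: [0.4995, 0.0546, 0.1274]
ee_rot: [[-0.286, 0.958, 0.0], [0.958, 0.286, -0.0], [-0.0, 0.0, -1.0]]
ft_force: [-1.4, -0.3, 5.8]
gripper_width: 0.077
finger_force: 58.6
```

```bash
python3 -c "
from h import *
st()
a=snap('side','s2');b=snap('top','t2')
a=cv2.resize(a[130:290,210:350],None,fx=3,fy=3,interpolation=2);b=cv2.resize(b[195:265,220:320],None,fx=3.5,fy=3.5,interpolation=2)
c=np.zeros((480,780,3),np.uint8);c[:480,:420]=a;c[:245,425:775]=b;cv2.imwrite('pics/c2.png',c[:,:,::-1])"
```

```text
time 3.6
qpos [ 0.3208  0.4061 -0.6537  1.9684  0.3201  0.8696 -0.2128]
tcp_pos [0.4995 0.0546 0.1274]
ft_force [-1.4182 -0.3402  5.8472]
gripper_width 0.0767
finger_force 58.6218
```

View pics/c2.png

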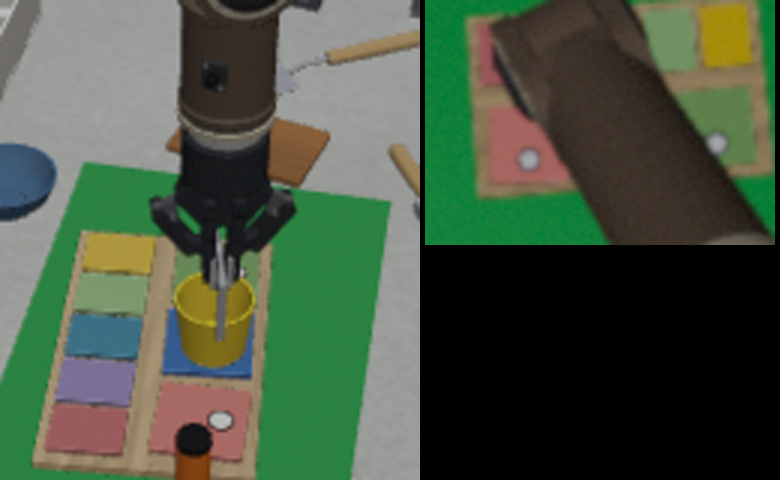

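arm_command(
  series=[0, 0, -10, 0, 0, 0, 0, 0, 0, -30, 0, 0, 0, 0, 0, 0, -60, 0, 0, 0, 0, 0, 0, -95, 0, 0, 0, 0, 0, 0, -130, 0, 0, 0, 0, 0, 0, -150, 0, 0, 0, 0, 0, 0, -160, 0, 0, 0, 0, 0, 0, -160, 0, 0, 0, 0],
)

```text
time: 4.5
tcp_pos: [0.4996, 0.0547, 0.288]
ee_rot: [[-0.286, 0.958, 0.002], [0.958, 0.286, -0.0], [-0.001, 0.002, -1.0]]
ft_force: [-0.3, 0.6, -3.2]
gripper_width: 0.079
finger_force: 58.7
```

```bash
python3 -c "
from h import *
st();go((.3917,-.2528,.287),-13.5)
a=snap('side','s3');b=snap('top','t3')
a=cv2.resize(a[90:290,210:350],None,fx=2.6,fy=2.6,interpolation=2);b=cv2.resize(b[195:265,220:320],None,fx=4,fy=4,interpolation=2)
c=np.zeros((520,780,3),np.uint8);c[:520,:364]=a;c[:280,370:770]=b;cv2.imwrite('pics/c3.png',c[:,:,::-1])"
```

```text
time 4.5
qpos [ 0.4066  0.2246 -0.7168  1.7731  0.1582  1.2006 -0.0649]
tcp_pos [0.4996 0.0547 0.288 ]
ft_force [-0.337   0.5533 -3.2172]
gripper_width 0.0791
finger_force 58.7041
go [-263.7 -191.4    0.8] [1.000e-01 1.000e-02 3.012e+01]
```

View pics/c3.png

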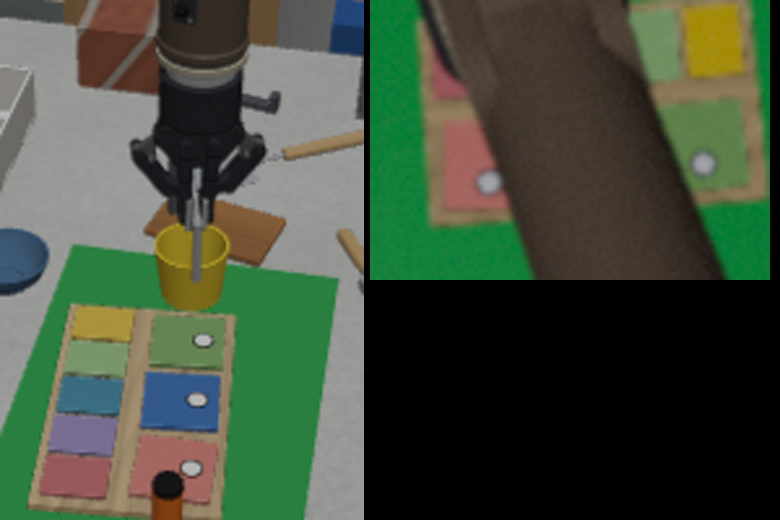

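The pail hangs upright in the fingers, and the blue tile's ring is now visible at crop (197,400). Next I'll move to the pre-hook point.

arm_command(
  series=[-20, -14, 0, 0, 0, 3, 0, -50, -36, 0, 0, 0, 7, 0, -85, -62, 0, 0, 0, 11, 0, -120, -88, 0, 0, 0, 15, 0, -155, -113, 0, 0, 0, 19, 0, -190, -138, 0, 0, 0, 23, 0, -220, -160, 0, 0, 0, 26, 0, -245, -178, 0, 0, 0, 28, 0, -259, -188, 0, 0, 0, 30, 0, -264, -191, 0, 0, 0, 30, 0],
)

```text
time: 5.6
tcp_pos: [0.3907, -0.2542, 0.2858]
ee_rot: [[0.235, 0.972, -0.002], [0.972, -0.235, 0.001], [0.001, -0.002, -1.0]]
ft_force: [-0.2, 0.4, -1.3]
gripper_width: 0.079
finger_force: 58.6
```

arm_command(
  series=[0, 0, 10, 0, 0, 0, 0, 0, 0, 30, 0, 0, 0, 0, 0, 0, 50, 0, 0, 0, 0, 0, 0, 65, 0, 0, 0, 0, 0, 0, 70, 0, 0, 0, 0, 0, 0, 70, 0, 0, 0, 0, 0, 0, 70, 0, 0, 0, 0],
)

```text
time: 6.3
tcp_pos: [0.3925, -0.2524, 0.2174]
ee_rot: [[0.23, 0.973, 0.001], [0.973, -0.23, -0.0], [0.0, 0.001, -1.0]]
ft_force: [0.2, -0.2, -1.9]
gripper_width: 0.08
finger_force: 58.6
```

```bash
python3 -c "
from h import *
st();go((.5083,-.2807,.2175),-13.5)
a=snap('side','s4');b=snap('top','t4')
a=cv2.resize(a[80:230,240:360],None,fx=3.2,fy=3.2,interpolation=2);b=cv2.resize(b[190:290,320:400],None,fx=4.8,fy=4.8,interpolation=2)
c=np.zeros((480,780,3),np.uint8);c[:480,:384]=a;c[:480,390:774]=b;cv2.imwrite('pics/c4.png',c[:,:,::-1])"
```

```text
time 6.3
qpos [ 0.8397  0.1844 -0.4188  1.9609  0.0877  1.013   0.1488]
tcp_pos [ 0.3925 -0.2524  0.2174]
ft_force [ 0.2165 -0.2039 -1.9058]
gripper_width 0.0798
finger_force 58.6249
go [ -0.9 119.2   0. ] [ 0.04 -0.01  0.21]
```

View pics/c4.png

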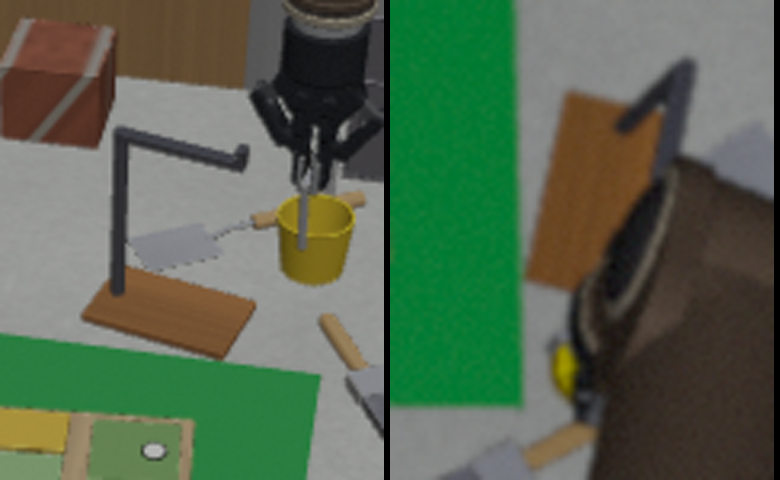

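The hook tip at crop (242,155) points at the raised bail (305,165–245), and the pail clears everything around it. I'll slide it in.

arm_command(
  series=[0, 10, 0, 0, 0, 0.2, 0, 0, 25, 0, 0, 0, 0.2, 0, 0, 45, 0, 0, 0, 0.2, 0, -1, 65, 0, 0, 0, 0.2, 0, -1, 85, 0, 0, 0, 0.2, 0, -1, 105, 0, 0, 0, 0.2, 0, -1, 115, 0, 0, 0, 0.2, 0, -1, 118, 0, 0, 0, 0.2, 0, -1, 118, 0, 0, 0, 0.2, 0],
)

```text
time: 7.3
tcp_pos: [0.5063, -0.2812, 0.2168]
ee_rot: [[0.235, 0.972, -0.0], [0.972, -0.235, 0.0], [0.0, -0.0, -1.0]]
ft_force: [-0.9, 0.3, -2.5]
gripper_width: 0.078
finger_force: 58.7
```

```bash
python3 -c "
from h import *
st();go((.5083,-.2807,.1935),-13.5)
a=snap('side','s5');b=snap('top','t5')
a=cv2.resize(a[80:230,240:360],None,fx=3.2,fy=3.2,interpolation=2);b=cv2.resize(b[190:290,320:400],None,fx=4.8,fy=4.8,interpolation=2)
c=np.zeros((480,780,3),np.uint8);c[:480,:384]=a;c[:480,390:774]=b;cv2.imwrite('pics/c5.png',c[:,:,::-1])"
```

```text
time 7.3
qpos [ 0.7338  0.3794 -0.406   1.707   0.1657  1.0897  0.0397]
tcp_pos [ 0.5063 -0.2812  0.2168]
ft_force [-0.8826  0.3382 -2.4855]
gripper_width 0.0778
finger_force 58.6694
go [ 1.   1.8 23.3] [-0.03 -0.01 -0.07]
```

View pics/c5.png

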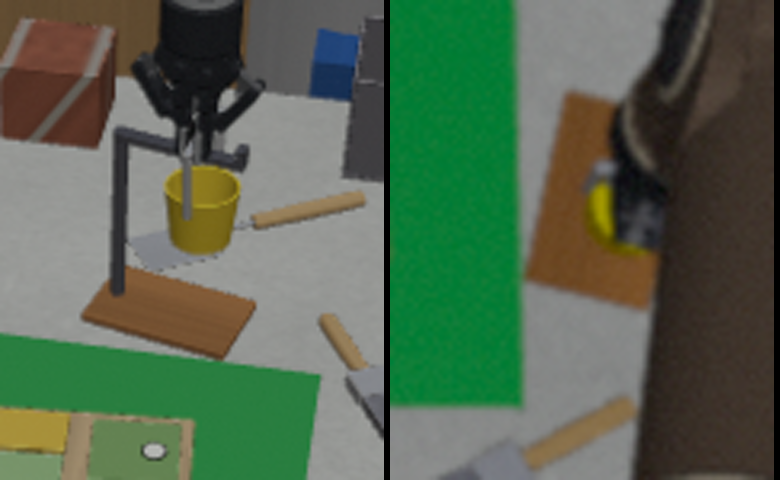

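The pail is on the hook, with the bail at crop (190,150) between the post (118) and the tip (242), and no contact force. I'll lower it until it rests.

arm_command(
  series=[0, 0, 8, 0, 0, 0, 0, 0, 0, 14, 0, 0, 0, 0, 0, 0, 18, 0, 0, 0, 0, 0, 0, 21, 0, 0, 0, 0, 0, 0, 22, 0, 0, 0, 0, 0, 0, 22, 0, 0, 0, 0],
)

```text
time: 8.0
tcp_pos: [0.5064, -0.2813, 0.1949]
ee_rot: [[0.235, 0.972, -0.0], [0.972, -0.235, 0.0], [0.0, -0.0, -1.0]]
ft_force: [-0.0, 0.6, -2.8]
gripper_width: 0.079
finger_force: 58.7
```

arm_command(
  series=[0, 0, 1, 0, 0, 0, 0, 0, 0, 2, 0, 0, 0, 0, 0, 0, 2, 0, 0, 0, 0],
)

```text
time: 8.3
tcp_pos: [0.5066, -0.2814, 0.1932]
ee_rot: [[0.235, 0.972, 0.0], [0.972, -0.235, -0.0], [-0.0, 0.0, -1.0]]
ft_force: [1.0, -0.3, -0.2]
gripper_width: 0.081
finger_force: 58.8
```

arm_command(
  series=[0, 0, 1, 0, 0, 0, 0, 0, 0, 1, 0, 0, 0, 0, 0, 0, 1, 0, 0, 0, 20, 0, 0, 1, 0, 0, 0, 30, 0, 0, 1, 0, 0, 0, 40, 0, 0, 1, 0, 0, 0, 50, 0, 0, 1, 0, 0, 0, 50, 0, 0, 1, 0, 0, 0, 50],
)

```text
time: 9.1
tcp_pos: [0.5064, -0.2813, 0.192]
ee_rot: [[0.235, 0.972, -0.0], [0.972, -0.235, -0.0], [-0.0, -0.0, -1.0]]
ft_force: [0.2, 0.2, 0.5]
gripper_width: 0.584
finger_force: 0.0
```

arm_command(
  series=[0, 0, -10, 0, 0, 0, 50, 0, 0, -30, 0, 0, 0, 50, 0, 0, -60, 0, 0, 0, 50, 0, 0, -90, 0, 0, 0, 60, 0, 0, -115, 0, 0, 0, 70, 0, 0, -120, 0, 0, 0, 70, 0, 0, -120, 0, 0, 0, 70],
)

```text
time: 9.8
tcp_pos: [0.5068, -0.2814, 0.3134]
ee_rot: [[0.235, 0.972, 0.002], [0.972, -0.235, -0.001], [-0.001, 0.002, -1.0]]
ft_force: [0.3, 0.1, -0.4]
gripper_width: 0.818
finger_force: 0.0
```

```bash
python3 - <<'E'
from h import *
np.set_printoptions(precision=4,suppress=True)
st()
a=snap('side','s6');b=snap('top','t6')
x=cv2.resize(a[80:230,240:360],None,fx=3.2,fy=3.2,interpolation=2);y=cv2.resize(b[190:290,230:310],None,fx=4.8,fy=4.8,interpolation=2)
c=np.zeros((480,780,3),np.uint8);c[:480,:384]=x;c[:480,390:774]=y;cv2.imwrite('pics/c6.png',c[:,:,::-1])
# blue tile dot, both views
pr=np.array([.4945,.021,.02])
for n,im in(('top',b),('side',a)):
    u,v=map(int,proj(n,pr)); w=7
    g=im[v-w:v+w+1,u-w:u+w+1].min(2).astype(float);g=np.clip(g-115,0,None);yy,xx=np.mgrid[v-w:v+w+1,u-w:u+w+1]
    c=((g*xx).sum()/g.sum(),(g*yy).sum()/g.sum());print(n,(u,v),c,onz(n,*c,.02),g.max())
    cc=c if n=='top' else cc; 
    if n=='side':print(tri('top',cc,'side',c))
E
```

```text
time 9.8
qpos [ 0.7433  0.3066 -0.4147  1.5746  0.1276  1.285   0.0731]
tcp_pos [ 0.5068 -0.2814  0.3134]
ft_force [ 0.309   0.1144 -0.3585]
gripper_width 0.8182
finger_force 0.0
top (276, 237) (np.float64(276.7153729071537), np.float64(237.73059360730593)) [0.4952 0.0188 0.02  ] 50.0
side (285, 243) (np.float64(285.4279902359642), np.float64(243.32384052074858)) [0.4953 0.0205 0.02  ] 60.0
(array([0.4955, 0.0188, 0.0183]), np.float64(0.00010099111072003914))
```

View pics/c6.png

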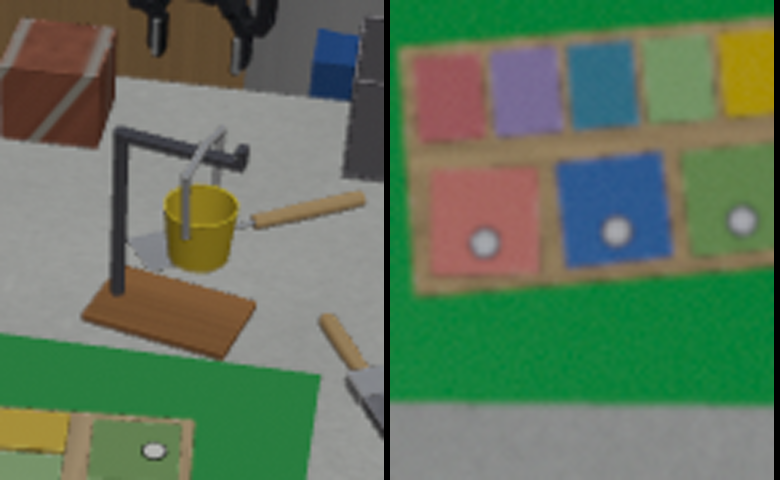

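The pail hangs freely at crop (200,225) with its bail on the hook between the post and the tip. The blue tile's ring is at top crop (617,230), which is world (0.495, 0.0195). Next I'll refine the probe axis numerically.

```bash
python3 - <<'E'
from h import *
np.set_printoptions(precision=4,suppress=True)
t=cv2.imread('pics/t6.png');s=cv2.imread('pics/s6.png')
def comp(im,m,win):
    u0,v0,u1,v1=win;m=m.copy();k=np.zeros_like(m);k[v0:v1,u0:u1]=255;m&=k
    n,l,stt,ce=cv2.connectedComponentsWithStats(m);i=1+np.argmax(stt[1:,4]);return l==i,ce[i],stt[i]
for n,im,w in(('top',t,(184,222,220,258)),('side',s,(245,262,300,345))):
    h=cv2.cvtColor(im,cv2.COLOR_BGR2HSV)
    o=comp(im,cv2.inRange(h,(3,120,50),(16,255,255)),w)
    d=comp(im,cv2.inRange(im,(0,0,0),(48,48,48)),w)
    print(n,'orange',o[1],o[2],'dark',d[1],d[2]);
    if n=='top': D=d[1];O=o[1]
    else:
        print('dark tri',tri('top',D,'side',d[1]),'or tri',tri('top',O,'side',o[1]))
    # axis line in image: orange major axis
    ys,xs=np.nonzero(o[0]);f=cv2.fitLine(np.c_[xs,ys].astype(np.float32),2,0,.01,.01).ravel();print(f)
print('predicted proj of axis for (.4795,.2920):',[ (n,z,np.round(proj(n,(.4795,.292,z)),1)) for n in('top','side') for z in(.083,.13,.176,.186)])
g=cv2.cvtColor(t,cv2.COLOR_BGR2HSV);q=t[225:256,184:219];print(t[248,150],t[244,205],t[232,205])
m=cv2.inRange(t,(55,50,50),(115,112,112));k=np.zeros_like(m);k[222:258,180:222]=255
c=max(cv2.findContours(m&k,0,2)[0],key=cv2.contourArea);r=cv2.minAreaRect(c);print(r,onz('top',*r[0],.075),[onz('top',*p,.075)[:2] for p in cv2.boxPoints(r)])
go((.48,.291,.30),-23)
E
```

```text
top orange [199.6111 238.2963] [195 234   9   9  54] dark [194.4651 234.0698] [191 231   8   7  43]
[  0.7759  -0.6309 199.6111 238.2963]
side orange [273.5311 293.823 ] [268 278  13  31 322] dark [274.102  276.3265] [269 271  12  11  98]
dark tri (array([0.4809, 0.2934, 0.1775]), np.float64(0.00033485234190558746)) or tri (array([0.4791, 0.2896, 0.111 ]), np.float64(0.005594770976286211))
[  0.0028  -1.     273.5311 293.823 ]
predicted proj of axis for (.4795,.2920): [('top', 0.083, array([200.6, 238.6])), ('top', 0.13, array([197.8, 236.6])), ('top', 0.176, array([195. , 234.5])), ('top', 0.186, array([194.3, 234. ])), ('side', 0.083, array([274.1, 302.4])), ('side', 0.13, array([274.5, 289.6])), ('side', 0.176, array([274.9, 276.4])), ('side', 0.186, array([274.9, 273.5]))]
[140 141 140] [109 103 105] [106 101 103]
((201.62069702148438, 239.9482879638672), (27.482912063598633, 22.840526580810547), 21.801406860351562) [0.4756 0.2896 0.075 ] [array([0.4549, 0.3498]), array([0.533 , 0.3234]), array([0.4965, 0.2291]), array([0.4191, 0.2563])]
go [ 550.1 -159.5   11.5] [-0.07 -0.    9.42]
```

```bash
python3 -c "
from h import *
go((.4805,.292,.26),0)"
```

```text
go [ 551.2 -159.2   51.5] [ -0.07  -0.02 -13.58]
```

arm_command(
  series=[40, -12, 0, 0, 0, -2, 85, 551, -159, 0, 0, 0, -13.6, 85, 551, -159, 0, 0, 0, -13.6, 85, 551, -159, 0, 0, 0, -13.6, 85, 551, -159, 0, 0, 0, -13.6, 85, 551, -159, 0, 0, 0, -13.6, 85, 551, -159, 0, 0, 0, -13.6, 85, 551, -159, 20, 0, 0, -13.6, 85, 551, -159, 35, 0, 0, -13.6, 85, 551, -159, 50, 0, 0, -13.6, 85],
)

```text
time: 10.9
tcp_pos: [0.4843, 0.209, 0.2851]
ee_rot: [[-0.0, 1.0, -0.0], [1.0, 0.0, -0.0], [-0.0, -0.0, -1.0]]
ft_force: [1.0, -0.6, -0.2]
gripper_width: 0.996
finger_force: 0.0
```

arm_command(
  series=[0, 0, 0, 0, 0, 0, 85, 0, 0, 0, 0, 0, 0, 85],
)

```text
time: 11.1
tcp_pos: [0.4836, 0.2082, 0.2842]
ee_rot: [[-0.004, 1.0, -0.003], [1.0, 0.004, -0.001], [-0.001, -0.003, -1.0]]
ft_force: [0.4, -0.0, 0.2]
gripper_width: 0.997
finger_force: 0.0
```

```bash
python3 -c "
from h import *
st();go((.4805,.292,.126),0)"
```

```text
time 11.1
qpos [ 0.107   0.2846 -0.7418  1.7218  0.2022  1.2172 -0.6819]
tcp_pos [0.4836 0.2082 0.2842]
ft_force [ 0.3623 -0.0269  0.2415]
gripper_width 0.9973
finger_force 0.0
go [ 83.9  -2.3 158.2] [-0.18  0.04  0.23]
```

arm_command(
  series=[40, -1, 0, -0.2, 0, 0.2, 85, 84, -2, 10, -0.2, 0, 0.2, 85, 84, -2, 30, -0.2, 0, 0.2, 85, 84, -2, 50, -0.2, 0, 0.2, 85, 84, -2, 60, -0.2, 0, 0.2, 85, 84, -2, 60, -0.2, 0, 0.2, 85],
)

```text
time: 11.7
tcp_pos: [0.4828, 0.2891, 0.2243]
ee_rot: [[0.005, 1.0, 0.001], [1.0, -0.005, -0.002], [-0.002, 0.001, -1.0]]
ft_force: [0.2, 0.1, -0.0]
gripper_width: 0.991
finger_force: 0.0
```

```bash
python3 -c "
from h import *
st();go((.4805,.292,.126),0)"
```

```text
time 11.7
qpos [-0.0664  0.4078 -0.7366  1.7222  0.3017  1.1285 -0.8985]
tcp_pos [0.4828 0.2891 0.2243]
ft_force [ 0.1754  0.1013 -0.0359]
gripper_width 0.9911
finger_force 0.0
go [ 3.1 -2.4 98.3] [ 0.06  0.12 -0.3 ]
```

arm_command(
  series=[3, -2, 30, 0, 0.1, -0.3, 85, 3, -2, 60, 0, 0.1, -0.3, 85, 3, -2, 85, 0, 0.1, -0.3, 85, 3, -2, 97, 0, 0.1, -0.3, 85, 3, -2, 97, 0, 0.1, -0.3, 85, 3, -2, 97, 0, 0.1, -0.3, 85],
)

```text
time: 12.3
tcp_pos: [0.4819, 0.2944, 0.1301]
ee_rot: [[-0.002, 1.0, 0.005], [1.0, 0.002, 0.003], [0.003, 0.005, -1.0]]
ft_force: [-0.6, 0.3, -0.4]
gripper_width: 0.99
finger_force: 0.0
```

arm_command(
  series=[0, 0, 0, 0, 0, 0, 60, 0, 0, 0, 0, 0, 0, 45, 0, 0, 0, 0, 0, 0, 36, 0, 0, 0, 0, 0, 0, 32, 0, 0, 0, 0, 0, 0, 28, 0, 0, 0, 0, 0, 0, 24, 0, 0, 0, 0, 0, 0, 10, 0, 0, 0, 0, 0, 0, 10, 0, 0, 0, 0, 0, 0, 10],
)

```text
time: 13.2
tcp_pos: [0.4809, 0.2944, 0.1292]
ee_rot: [[-0.002, 1.0, 0.003], [1.0, 0.002, 0.002], [0.002, 0.003, -1.0]]
ft_force: [-2.7, -0.8, 5.1]
gripper_width: 0.313
finger_force: 58.7
```

```bash
python3 -c "
from h import *
st();print(telemetry.get_state()['wrist_torque'])"
```

```text
time 13.2
qpos [-0.1179  0.5113 -0.691   1.8235  0.3963  0.945  -0.9796]
tcp_pos [0.4809 0.2944 0.1292]
ft_force [-2.6716 -0.795   5.0846]
gripper_width 0.3128
finger_force 58.7068
[-0.25007349  0.6882236   0.05785141]
```

arm_command(
  series=[0, 0, -10, 0, 0, 0, 10, 0, 0, -25, 0, 0, 0, 10, 0, 0, -45, 0, 0, 0, 10, 0, 0, -65, 0, 0, 0, 10, 0, 0, -85, 0, 0, 0, 10, 0, 0, -95, 0, 0, 0, 10, 0, 0, -95, 0, 0, 0, 10, 0, 0, -95, 0, 0, 0, 10],
)

```text
time: 14.0
tcp_pos: [0.4807, 0.2937, 0.2235]
ee_rot: [[-0.002, 1.0, 0.003], [1.0, 0.002, 0.001], [0.001, 0.003, -1.0]]
ft_force: [-0.5, 0.0, -2.6]
gripper_width: 0.315
finger_force: 59.1
```

```bash
python3 - <<'E'
from h import *
np.set_printoptions(precision=4,suppress=True)
st();print(telemetry.get_state()['ee_rot'])
go((.4953,.0195+.001,.220),0)
E
```

```text
time 14.0
qpos [-0.0709  0.4084 -0.741   1.7247  0.3036  1.1228 -0.9013]
tcp_pos [0.4807 0.2937 0.2235]
ft_force [-0.5461  0.0329 -2.5737]
gripper_width 0.315
finger_force 59.0753
[[-0.002   1.      0.0035]
 [ 1.      0.002   0.0014]
 [ 0.0013  0.0035 -1.    ]]
go [-273.3   14.     3.2] [ 0.2  -0.08  0.11]
```

arm_command(
  series=[-15, 1, 0, 0.1, 0, 0, 10, -45, 2, 0, 0.2, 0, 0, 10, -80, 4, 0, 0.2, 0, 0, 10, -120, 6, 0, 0.2, -0.1, 0, 10, -160, 8, 0, 0.2, -0.1, 0, 10, -200, 10, 0, 0.2, -0.1, 0.1, 10, -235, 12, 0, 0.2, -0.1, 0.1, 10, -260, 13, 0, 0.2, -0.1, 0.1, 10, -273, 14, 0, 0.2, -0.1, 0.1, 10, -273, 14, 0, 0.2, -0.1, 0.1, 10],
)

```text
time: 15.0
tcp_pos: [0.495, 0.0187, 0.2227]
ee_rot: [[0.003, 1.0, -0.001], [1.0, -0.003, -0.001], [-0.001, -0.001, -1.0]]
ft_force: [0.3, -0.6, -1.1]
gripper_width: 0.316
finger_force: 59.1
```

arm_command(
  series=[0, 0, 15, 0, 0, 0, 10, 0, 0, 30, 0, 0, 0, 10, 0, 0, 45, 0, 0, 0, 10, 0, 0, 55, 0, 0, 0, 10, 0, 0, 60, 0, 0, 0, 10, 0, 0, 60, 0, 0, 0, 10, 0, 0, 60, 0, 0, 0, 10],
)

```text
time: 15.7
tcp_pos: [0.4957, 0.0216, 0.1638]
ee_rot: [[-0.001, 1.0, 0.001], [1.0, 0.001, 0.0], [0.0, 0.001, -1.0]]
ft_force: [0.5, -0.7, -1.3]
gripper_width: 0.309
finger_force: 59.1
```

```bash
python3 - <<'E'
from h import *
np.set_printoptions(precision=4,suppress=True,linewidth=200)
st();s=telemetry.get_state();print(s['ee_rot'])
b=snap('side','s8');b=cv2.cvtColor(b,cv2.COLOR_RGB2BGR);h=cv2.cvtColor(b,cv2.COLOR_BGR2HSV)
p=np.array(s['tcp_pos'])
z0=p[2]-.1292+.030
for d in(-.014,0,.045,.053): print('pred',d,np.round(proj('side',(p[0],p[1]-.001,z0+d)),1))
u,v=map(int,proj('side',(p[0],p[1],z0)))
for r in range(v-26,v+14,2): print(r,' '.join('%3d/%3d/%3d'%tuple(x) for x in h[r,u-9:u+10]))
E
```

```text
time 15.7
qpos [ 0.4032  0.3429 -0.6614  1.9474  0.2593  0.9353 -0.3844]
tcp_pos [0.4957 0.0216 0.1638]
ft_force [ 0.5423 -0.6638 -1.2566]
gripper_width 0.3087
finger_force 59.1398
[[-0.001   1.      0.0005]
 [ 1.      0.001   0.0002]
 [ 0.0002  0.0005 -1.    ]]
pred -0.014 [285.6 235.6]
pred 0 [285.8 232. ]
pred 0.045 [286.3 220.1]
pred 0.053 [286.4 217.9]
206  68/172/129  68/172/129  68/170/129  67/ 43/107  75/ 12/ 83  70/ 20/ 39  12/218/ 89  12/220/108  13/222/117  13/224/122  13/222/125  13/221/128  13/219/129  12/217/129  13/222/125  12/189/ 70  60/  3/ 91  90/  3/ 93  75/ 38/ 53
208  67/159/130  68/170/126  68/174/126  68/174/129  68/172/129  63/146/112  18/188/ 92  12/220/109  12/219/119  12/218/123  13/223/126  13/223/128  13/221/128  13/223/128  12/216/125  10/146/ 84  60/ 16/ 96  70/ 23/101  67/143/125
210  19/ 79/158  19/ 78/157  20/ 77/155  19/ 77/159  20/ 59/163  19/ 73/146  12/151/110  13/223/110  12/221/120  13/222/124  13/221/126  13/221/128  13/225/128  13/223/127  13/224/123  13/219/114  42/107/100  57/111/126  59/102/132
212  49/ 95/134  49/ 92/133  49/ 94/133  50/
[... 3199 characters left out ...]
/119
240 107/162/140 107/161/139 107/161/139 107/160/140 107/160/140 107/160/139 107/160/140 107/159/136 108/137/136 109/132/137 108/133/136 108/147/135 107/158/137 107/161/139 107/162/140 107/160/140 107/160/140 107/160/140 111/ 37/109
242 107/158/140 107/161/139 107/160/140 107/160/140 107/160/140 107/156/116 107/ 25/ 92  40/  4/173  38/  6/182  40/  4/182  38/  6/182  38/  6/182  45/  4/141 110/ 64/ 92 107/157/133 107/161/139 107/162/140 107/160/140 117/ 22/105
244 107/158/140 107/158/140 107/161/139 107/160/140 107/162/140 108/154/106 108/ 12/104  40/  5/169  45/  6/182  40/  4/182  45/  6/182  40/  4/182  38/  6/177  90/  5/104 108/146/108 107/159/136 107/160/140 107/162/142   5/ 13/122
```

The numbers show the tip at side px (285.5,237) above the ring at (285.4,243), so they line up. I'll lower slowly.

arm_command(
  series=[0, 0, 8, 0, 0, 0, 10, 0, 0, 16, 0, 0, 0, 10, 0, 0, 22, 0, 0, 0, 10, 0, 0, 26, 0, 0, 0, 10, 0, 0, 28, 0, 0, 0, 10, 0, 0, 28, 0, 0, 0, 10, 0, 0, 28, 0, 0, 0, 10],
)

```text
time: 16.45
tcp_pos: [0.4955, 0.0211, 0.1355]
ee_rot: [[-0.001, 1.0, 0.0], [1.0, 0.001, 0.0], [0.0, 0.0, -1.0]]
ft_force: [-1.2, 0.3, -1.2]
gripper_width: 0.312
finger_force: 59.1
```

```bash
cat > f.py <<'E'
from h import *
np.set_printoptions(precision=3,suppress=True)
F=[]
for i in range(6):
    s=telemetry.get_state();F.append([*s['ft_force'],*(np.array(s['tcp_pos'])*1000)]); b=capture('side')
F=np.array(F);print(F.mean(0),F.std(0),s['time'])
print(np.array(s['ee_rot']))
b=cv2.cvtColor(b,cv2.COLOR_RGB2BGR);h=cv2.cvtColor(b,cv2.COLOR_BGR2HSV)
for r in range(236,252): print(r,' '.join('%3d/%3d/%3d'%tuple(x) for x in h[r,278:294]))
E
python3 f.py
```

```text
[ -0.427  -0.151  -1.471 495.544  21.103 135.617] [0.5   0.412 0.698 0.037 0.028 0.042] 16.7
[[-0.  1.  0.]
 [ 1.  0. -0.]
 [-0.  0. -1.]]
236 107/159/141 107/160/140 107/162/140 107/159/141 108/121/114 111/ 19/ 93  30/  3/ 96 150/  3/102 150/  2/104   0/  0/103  30/  3/102 108/ 89/112 107/154/137 107/163/141 107/161/141 107/161/141
237 107/160/140 107/162/140 107/160/140 107/162/140 108/125/114 111/ 19/ 94   0/  0/ 96   0/  3/102   0/  0/105   0/  0/104 150/  3/101 108/112/123 107/157/138 107/160/140 107/162/140 107/164/140
238 107/158/140 107/159/141 107/159/141 107/162/140 108/123/114 111/ 19/ 95   0/  3/ 98   0/  2/103   0/  0/104 150/  2/104 150/  3/100 108/111/122 107/157/138 107/160/140 107/161/141 107/163/141
239 107/160/140 107/163/139 107/160/140 107/161/141 107/123/114 111/ 19/ 96  30/  3/ 98   0/  0/102   0/  2/105   0/  2/104   0/  0/ 99 108/113/122 108/155/138 107/162/140 107/162/140 107/159/141
240 107/162/140 107/162/140 107/159/141 107/161/141 108/128/120 113/ 20/100   0/  0/ 98   0/  2/103 150/  2/105   0/  2/103 120/  8/101 108/117/124 107/159/138 107/162/140 107/1
[... 1474 characters left out ...]
/140 107/160/140 107/161/141 107/160/140 107/162/140 107/160/140 107/162/140 107/161/141 107/160/140 107/160/142
249 107/161/141 107/161/141 107/162/140 107/160/140 107/162/140 107/160/140 107/159/141 107/160/140 107/160/140 107/159/141 107/160/140 107/160/140 107/161/141 107/163/141 107/160/140 107/160/142
250 107/160/140 107/161/141 107/160/140 107/159/141 107/160/140 107/160/140 107/160/140 107/159/141 107/160/140 107/159/141 107/160/140 107/161/141 107/160/140 107/161/141 107/161/141 107/163/141
251 107/160/140 107/160/140 107/159/141 107/159/141 107/159/141 107/160/140 107/162/140 107/160/140 107/160/140 107/160/140 107/160/140 107/160/140 107/158/140 107/161/141 107/160/140 107/160/142
```

arm_command(
  series=[0, 0, 1, 0, 0, 0, 10, 0, 0, 3, 0, 0, 0, 10, 0, 0, 5, 0, 0, 0, 10, 0, 0, 5, 0, 0, 0, 10, 0, 0, 5, 0, 0, 0, 10],
)

```text
time: 17.25
tcp_pos: [0.4955, 0.0211, 0.1305]
ee_rot: [[-0.001, 1.0, 0.0], [1.0, 0.001, -0.0], [-0.0, 0.0, -1.0]]
ft_force: [-0.7, 0.2, 0.3]
gripper_width: 0.311
finger_force: 59.1
```

```bash
sed -i 's/range(6)/range(14)/; s/range(236,252)/range(238,247)/; s/278:294/282:290/' f.py; python3 f.py
```

```text
[  0.288   0.071   0.367 495.514  21.086 130.497] [0.559 0.575 0.404 0.022 0.018 0.025] 17.9
[[-0.  1.  0.]
 [ 1.  0. -0.]
 [-0.  0. -1.]]
238 108/121/114 115/ 16/ 95  30/  3/ 97   0/  0/102   0/  0/105   0/  0/103  30/  3/101 108/114/123
239 108/120/115 111/ 19/ 95   0/  3/ 98 150/  3/102   0/  0/104  30/  2/104  30/  3/101 109/111/122
240 108/116/114 110/ 16/ 95   0/  0/ 98   0/  2/103   0/  2/106   0/  0/104   0/  0/ 99 108/113/122
241 109/ 91/101 120/  6/ 92   0/  0/ 98   0/  3/102   0/  5/106   0/  0/103   0/  0/ 96 108/116/117
242 109/ 33/ 86  30/  2/106  30/  5/101   0/  0/104   0/  0/107   0/  0/110  45/  5/ 98 109/ 84/ 85
243  75/  4/138  50/  5/165  19/ 23/122  19/ 18/113  17/ 15/117  40/  5/148  45/  7/155  45/  5/ 95
244 110/ 15/104  40/  5/170  22/ 25/155  20/ 78/130  19/ 80/128  30/  6/175  40/  4/178  90/  2/104
245 108/155/ 94  90/  2/119  50/  5/169  25/ 19/162  36/  7/172  40/  4/174  60/  2/125 109/100/ 99
246 107/161/141 108/155/107 108/104/ 93 110/ 62/ 87 112/ 53/ 86 110/113/ 68 108/150/ 92 107/159/135
```

The 1.8 N push matches about 2.7 mm of travel, which fits the geometry. I'll go about 2.3 mm further.

arm_command(
  series=[0, 0, 1, 0, 0, 0, 10, 0, 0, 2, 0, 0, 0, 10, 0, 0, 2.3, 0, 0, 0, 10, 0, 0, 2.3, 0, 0, 0, 10, 0, 0, 2.3, 0, 0, 0, 10],
)

```text
time: 18.45
tcp_pos: [0.4955, 0.0211, 0.1282]
ee_rot: [[-0.0, 1.0, 0.0], [1.0, 0.0, -0.0], [-0.0, 0.0, -1.0]]
ft_force: [1.3, 0.8, 1.4]
gripper_width: 0.312
finger_force: 59.1
```

```bash
python3 f.py | head -4; python3 - <<'E'
from h import *
b=snap('side','s9');h=cv2.cvtColor(b,cv2.COLOR_RGB2HSV)
m=cv2.inRange(h,(22,120,60),(34,255,255));w=np.zeros_like(m);w[100:190,270:340]=255;m&=w
o=cv2.cvtColor(cv2.imread('pics/s6.png'),cv2.COLOR_BGR2HSV);o=cv2.inRange(o,(22,120,60),(34,255,255))&w
for k in(m,o):
    n,l,s,c=cv2.connectedComponentsWithStats(k);i=1+np.argmax(s[1:,4]);print(s[i],c[i])
E
```

```text
[  0.837   0.093   1.053 495.454  21.085 128.153] [0.502 0.425 0.622 0.019 0.013 0.016] 19.1
[[-0.  1.  0.]
 [ 1.  0. -0.]
 [-0.  0. -1.]]
[304 138  10  27 187] [308.35828877 150.17112299]
[291 138  23  27 476] [302.43907563 150.74159664]
```

The push is 2.5 N, about halfway. The pail's rows and right edge are unchanged since release (its left part is now behind the arm), so I'll hand in.

```bash
python3 -c "
from rig import ctrl
print(ctrl.hand_in())"
```

```text
the job is handed in; nothing more can be done
None
```

I handed the job in at about 19 s: the pail hangs released on the hook, and the probe is held upright in the blue tile's ring at about 2.5 N, with its tip pushed in roughly halfway.

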